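Load a tyre-pressure sensor into the programmer

ROBOT

A 7-joint arm with a two-finger parallel gripper is mounted at the origin on the work surface. World frame = base frame: x ahead of the robot, y to its left, z up, the work surface at z = 0. Lengths are in m, angles in rad, forces in N, time in s.
With the tool pointing down it reaches from about 0.4 to 0.85 m from the base axis. Payload 4.5 kg.
Tool frame: the origin (TCP) lies on the centre line of the jaws, within the pads' length; the fingertips stand 8 mm ahead of it and the grasp point (between the pads) lies 11 mm behind it; z points along the fingers, x is the direction in which the jaws open and shut, and the axes are right-handed (so a half turn about z gives the same grasp; the last joint's range is limited). The gripper opens to 88 mm and grips with 3 to 60 N. Pads are 18 mm wide; open, the fingers measure 123 mm over their backs; the gripper's body (75 mm by 187 mm) begins 45 mm behind the grasp point.
Start: joints at [-1.248, 0.689, -0.195, 1.565, 0.157, 0.902, -0.215], TCP at [0.178, 0.599, 0.247] pointing down, gripper open.
Joint ranges: [-3.01, 3.01], [-0.46, 2.08], [-1.47, 1.51], [0.13, 2.56], [-1, 4.14], [0.04, 2.09], [-2.66, 2.66]. Speed limits (rad/s): [2.57, 2.57, 3.14, 3.14, 3.14, 3.14, 3.14].

INTERFACE

Orientations are given as a unit quaternion [x, y, z, w].
In Python, from plant import r gives the robot as it stands.
- The arm moves only by the shell command python3 -m pendant 'ROWS' [FORCE]. ROWS is JSON, a list of rows, each a list of 3 entries, a list of its own where there are three numbers: the turn, a rotation vector about the tool's x, y, z in rad, then the shift along the tool's x, y, z in m, then the opening, from 0 (shut) to 1 (fully open). In form: [[[wx, wy, wz], [tx, ty, tz], claw], ...]. A call has 1 to 10 rows; each row is the pose to reach, as a shift and turn from the pose commanded when the call began, along the tool's axes at that moment; what a row does not reach only later rows make up. A row lasts 1/10 s, in which the tool goes at most 50 mm and 8.59 degrees, less where a joint would pass 70% of its speed; a pose out of reach is approached as far as the arm can. A call with a gripper value outside its range is refused whole. The fingers move at their own pace and stop on an object; FORCE is the grip in N (left out, the last holds). Time passes only in rows, so rows that repeat a pose let the fingers close. It gives the time, the measured TCP pose, the force and the opening at its end, in the units of the state.
- r.get_state(): the state, without advancing time (a new reading comes with each control period).
- r.snapshot(name): name is "scene" or "top" or "wrist"; returns a dict with "image" (384x512x3 uint8, red, green, blue), "mtx" (3x3 intrinsics, pixels), "R" (3x3) and "t" (3): a world point X has camera coordinates R X + t; the wrist camera has in their place "T_tool_cam" (4x4, takes a point from camera to tool coordinates, whose origin is the TCP and whose axes are the tool frame's). Camera axes: x right, y down, z forward; pixel columns grow to the right and rows downward; lengths in m; the calibration is good to about 2 mm. A picture is of the moment at which its call begins: read the wrist's pose just before it. There is no depth.
- r.finish_job(): hands the job in, once; it reports no verdict.
The state is a dict: "clock": time; "q": joint angles; "qd": joint speeds; "joint_torque": joint torques, N m; "tool_pos": TCP position; "eef_rot": TCP orientation; "contact_force": force on the tool from outside, world axes, zero at the start; "moment": the same for the moment, N m; "opening": opening from 0.0 (shut) to 1.0 (fully open).
Only numpy, scipy, OpenCV 4.12 (cv2) and the standard library are available. Lean on these libraries where they do the work, as an engineer would, in place of code of your own. Each camera call takes 0.05 s, during which the arm holds its last target. There are 200 camera calls.

TASK

Get the tyre-pressure sensor with the long metal valve stem programmed: slide the programmer's keeper fork fully open, draw that sensor out of the leaning rack and stand it upright in the slot, stem up, setting it right down on the slot's floor before you let go, not dropping it. Then slide the keeper fully home again so that it straddles the stem, and last press the white start button and let it come back up. Handle the sensor gently, as it is a delicate plastic part, and leave the two short-stemmed sensors, the jar and the wrench where they are.

Things in the scene. Friction and masses are not known exactly. Their poses are not given: they have to be found in the camera images.
- sensor: Tyre-pressure sensor with the long stem: black plastic housing 18 (x) x 48 (y) x 32 (z) mm; a round metal valve stem 12 mm in diameter rises 45 mm from its top along +z. 77 mm tall, about 45 g. Origin: centre of the housing's underside. It starts in one of the rack's pockets, leaning. Take it by the stem with 5 to 12 N; over 25 N on a finger, or over 40 N against the slot, breaks it.
- short_a: Another sensor, same housing, but with a short thick rubber stem 16 mm in diameter, 22 mm long (54 mm tall in all). Stays in its pocket. Origin and axes as for the long one.
- short_b: The second short-stemmed sensor, the same as short_a. Stays in its pocket.
- rack: Fixed aluminium rack, foot 90 (x) x 210 (y) mm, origin centre of underside. Three pockets in a row at y = -72, 0, +72 mm, floor centres 45 mm up at x = 0, inside 22 x 54 mm, 14 mm deep. Pockets and sensors lean 0.70 rad (40 deg) from vertical towards the rack's +x; a sensor must be drawn 15 mm along its own axis to come free. Which pocket holds which sensor varies.
- programmer: Fixed blue console 130 (x) x 210 (y, -95 to +115) x 30 mm, origin centre of underside, below the slot. On it: a grey slot block 60 (x) x 80 (y) mm, top at 54 mm, with a flared lip round the slot up to 63 mm; a keeper fork sliding above the block on rails at the +y side; the start button at the -y side.
- slot (a point): Centre of the slot's floor, 30 mm above the table, axes as the programmer. The slot is 22 (x) x 54 (y) mm inside, 24 mm deep; the sensor's 48 mm width goes along y, either way round. A seated sensor's origin is here, its housing's top 62 mm and its stem's top 107 mm above the table.
- keeper (a joint): Keeper fork's slide: 0 = fully home, 0.055 m = fully open, along the programmer's +y; needs about 2 N. Steel plate 40 mm wide (x), 65 to 70 mm above the table; its 20 mm wide notch opens to -y and takes the stem. Home, its tips reach 16 mm past the slot's centre, covering the slot; open, they are 39 mm short of the centre.
- keeper_tab (a point): Centre of the black upright tab on the keeper fork by which it is slid: 24 (x) x 12 (y) x 30 (z) mm, from 70 to 100 mm above the table; with the keeper home it is 45 mm to +y of the slot's centre. Axes as the programmer.
- start (a joint): Start button's travel: 0 = up, 0.006 m = fully down (5 N); springs back.
- start_top (a point): Centre of the top of the round white start button (28 mm in diameter), 72 mm to -y of the slot's centre. Pressed straight down.
- jar: White plastic jar with a grey lid, 64 mm in diameter, 85 mm tall, loose. Origin: centre of the underside. Stays where it is.
- wrench: Steel wrench about 160 mm long lying loose on the bench beyond the work. Stays where it is.
Things that resemble listed ones, but are neither listed nor needed, are in the scene too. What is shaped like the sensor but pink is not meant.

How it is judged:
On the way, in this order (a step that is already met when the one before it is completed fails the run):
1. The keeper is slid open (within 7 mm of its open stop) (value of joint keeper above 0.048 m), for 0.2 s.
2. The long-stemmed sensor stands upright on the slot's floor, stem up, and is let go (x of sensor in the frame of slot between -0.004 and 0.004 m and y of sensor in the frame of slot between -0.005 and 0.005 m and z of sensor in the frame of slot between -0.004 and 0.004 m and angle between sensor's own z axis and vertical below 0.12 rad and contact force between the fingers and sensor below 0.1 N), for 0.3 s.
3. The keeper is slid home over the standing sensor (within 8 mm of its stop) (value of joint keeper below 0.008 m and x of sensor in the frame of slot between -0.004 and 0.004 m and y of sensor in the frame of slot between -0.005 and 0.005 m and z of sensor in the frame of slot between -0.004 and 0.004 m and angle between sensor's own z axis and vertical below 0.12 rad), for 0.2 s.
4. The start button is pressed (at least 4 of its 6 mm) while the sensor is held by the keeper (all of step 3 and value of joint start above 0.004 m), for 0.05 s.
At the end, for the whole second after the job is handed in: Long-stemmed sensor at rest, released, upright (0.12 rad) on the slot floor (4 mm across and in height, 5 mm along); keeper home (8 mm); start button up again (2 mm); short-stemmed sensors moved under 12 mm, jar and wrench under 30 mm (all of step 3 and contact force between the fingers and sensor below 0.1 N and value of joint start below 0.002 m and linear speed of sensor below 0.02 m/s and distance of each of short_a, short_b from where it was at the start of the episode below 0.012 m and distance of each of jar, wrench from where it was at the start of the episode below 0.03 m); the robot touches nothing.
It fails at once if The sensor is gripped too hard (over 50 N from the fingers together, that is 25 N on each) (contact force between the fingers and sensor above 50 N).
It fails at once if The sensor is forced into or dropped hard on the programmer (over 40 N) (contact force between sensor and programmer above 40 N).
It fails at once if The sensor is let fall into the slot from more than about 10 mm (horizontal distance between sensor and slot below 0.03 m and z of sensor in the frame of slot above 0.006 m and contact force between the fingers and sensor below 0.05 N and linear speed of sensor above 0.3 m/s).
It fails at once if A short-stemmed sensor is pulled out or knocked (over 12 mm) (distance of any of short_a, short_b from where it was at the start of the episode above 0.012 m).
It fails at once if The jar or the wrench is knocked away (over 30 mm) (distance of any of jar, wrench from where it was at the start of the episode above 0.03 m).
It also fails if it takes over 61 s, if anything falls off the work surface, if the arm or the gripper's body presses on something with over 40 N, if the wrist force passes 120 N, or if a joint passes its speed limit or range.

## Working session

There is one attempt and no reset: what is moved stays moved. The work goes in short steps, Python scripts to look and compute and a shell command to move; the robot and the scene stay as the last step left them, time stands still between calls to the robot, and variables do not carry over. Pictures are saved under pics/ and viewed, about 8 in all and at most 12, crops included, and the job is handed in when it is done.

```bash
ls; mkdir -p pics; python3 - <<'E'
from plant import r
import cv2,numpy as np
s=r.get_state();print(s)
for n in("scene","top"):
    d=r.snapshot(n);np.savez(f"{n}0.npz",**d);cv2.imwrite(f"pics/{n}0.png",d["image"][:,:,::-1]);print(n,d["mtx"],d["R"],d["t"])
a=cv2.imread("pics/scene0.png");b=cv2.imread("pics/top0.png")
d=r.snapshot("wrist");print(d["T_tool_cam"],d["mtx"])
E
```

```text
pics
{'clock': 0.0, 'q': array([-1.24820914,  0.68997721, -0.19456061,  1.56632258,  0.15732463,
        0.90250854, -0.21514202]), 'qd': array([-0.00034075, -0.00037888,  0.00080653, -0.00110422,  0.00087958,
       -0.00011882,  0.0002745 ]), 'joint_torque': array([ 2.83089694e-04, -5.27558541e+01, -1.26645729e+00, -1.53425074e+01,
       -5.25872782e-02,  6.79732490e-03,  1.80926927e-04]), 'tool_pos': array([0.17784819, 0.5985254 , 0.24592115]), 'eef_rot': array([ 8.01467883e-01,  5.98037127e-01, -6.90158713e-04,  5.91705108e-04]), 'contact_force': array([0.75541977, 1.16332721, 1.1607168 ]), 'moment': array([ 0.03303507, -0.02522782,  0.01391542]), 'opening': 0.9969083668794444}
scene [[380.18684418   0.         257.15919569]
 [  0.         380.18684418 190.94448262]
 [  0.           0.           1.        ]] [[-0.74799134  0.66338453  0.02073431]
 [ 0.35687928  0.42834182 -0.83015689]
 [-0.55959462 -0.61355053 -0.55714416]] [ 0.41585285 -0.10918904  1.0936533 ]
top [[410.3354727    0.         249.29073815]
 [  0.         410.3354727  192.84563168]
 [  0.           0.           1.        ]] [[-0.02588344 -0.99960676  0.01078806]
 [-0.99493111  0.02471039 -0.09747558]
 [ 0.09717067 -0.01325638 -0.99517945]] [0.00945509 0.56152519 1.03100526]
[[ 9.99999490e-01 -8.25662971e-04  5.81691868e-04 -1.25018582e-03]
 [ 6.07530384e-04  9.51830353e-01  3.06624542e-01 -7.97846859e-02]
 [-8.06840507e-04 -3.06624033e-01  9.51830369e-01 -1.38795610e-01]
 [ 0.00000000e+00  0.00000000e+00  0.00000000e+00  1.00000000e+00]] [[276.77036071   0.         255.15909399]
 [  0.         276.77036071 194.47614354]
 [  0.           0.           1.        ]]
```

View pics/scene0.png

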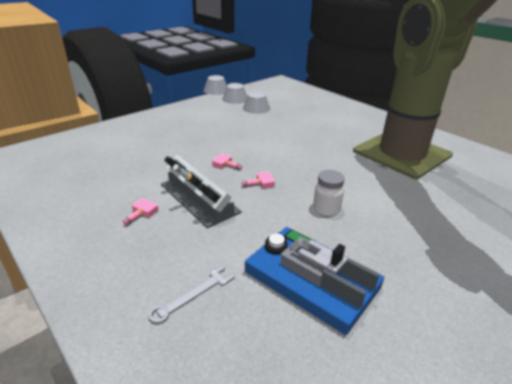

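View pics/top0.png

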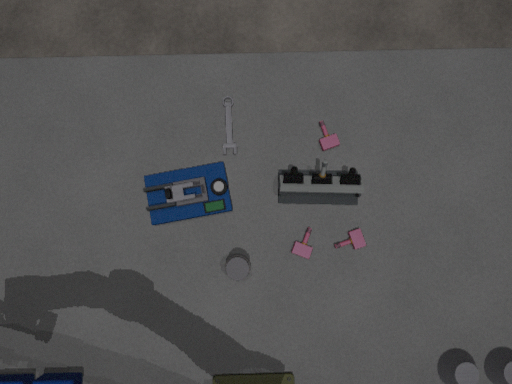

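```bash
cat > h.py <<'E'
import numpy as np,cv2
def ray(d,u,v):
    R,t,K=d["R"],d["t"],d["mtx"]
    return -R.T@t, R.T@np.linalg.inv(K)@np.array([u,v,1.])
def plane(d,u,v,z):
    c,w=ray(d,u,v); return c+w*(z-c[2])/w[2]
def proj(d,X):
    p=d["mtx"]@(d["R"]@np.asarray(X)+d["t"]);return p[:2]/p[2]
E
python3 - <<'E'
import numpy as np,cv2
T=cv2.imread("pics/top0.png");S=cv2.imread("pics/scene0.png")
g=lambda i:np.clip(i.astype(float)*1.8,0,255).astype(np.uint8)
a=cv2.resize(g(T[150:215,268:368]),None,fx=4,fy=4,interpolation=2)
b=cv2.resize(g(T[155:230,135:240]),None,fx=4,fy=4,interpolation=2)
c=cv2.resize(S[145:225,155:250],None,fx=4,fy=4,interpolation=2)
d=cv2.resize(S[225:325,240:385],None,fx=2.75,fy=2.75,interpolation=2)
W=np.zeros((600,800,3),np.uint8)
for i,(y,x) in((a,(0,0)),(b,(0,400)),(c,(300,0)),(d,(310,400))):
    h,w=min(i.shape[0],600-y),min(i.shape[1],800-x,400);W[y:y+h,x:x+w]=i[:h,:w]
cv2.imwrite("pics/c1.png",W)
E
```

```text
(no output)
```

View pics/c1.png

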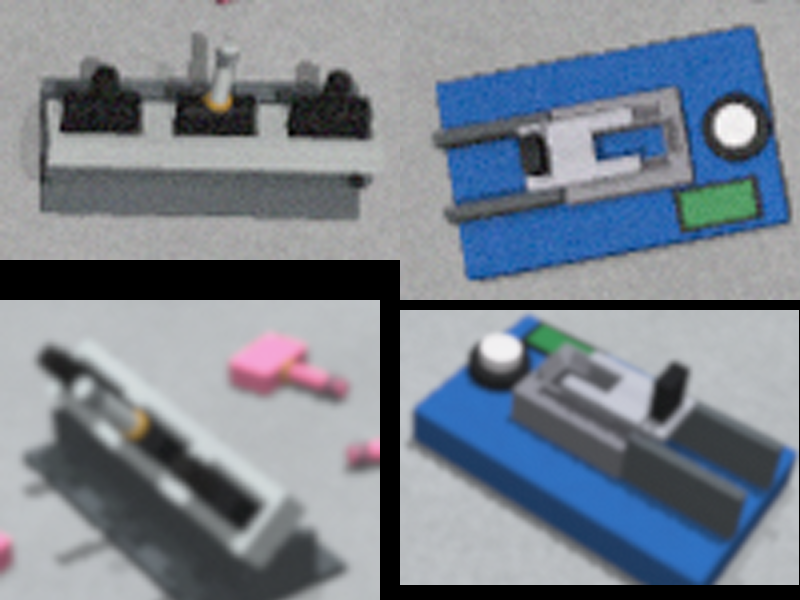

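```bash
python3 - <<'E'
import numpy as np,cv2
from h import *
T=dict(np.load("top0.npz"));S=dict(np.load("scene0.npz"))
print("cams",-T["R"].T@T["t"],-S["R"].T@S["t"])
def tri(a,b):
    c1,w1=ray(T,*a);c2,w2=ray(S,*b);w1/=np.linalg.norm(w1);w2/=np.linalg.norm(w2)
    k=np.linalg.lstsq(np.c_[w1,-w2],c2-c1,rcond=None)[0];p,q=c1+k[0]*w1,c2+k[1]*w2
    return (p+q)/2,np.linalg.norm(p-q)
def f(c,o,s):return np.array(o)+(np.array(c)+.5)/s-.5
tip=tri(f((228,48),(268,150),4),f((80,388-300),(155,145),4))
col=tri(f((217,102),(268,150),4),f((138,423-300),(155,145),4))
print("tip",tip,"collar",col, "axis",(tip[0]-col[0]),np.linalg.norm(tip[0]-col[0]))
but=tri(f((734,125)-np.array([400,0]),(135,155),4),f((502-400,350-310),(240,225),2.75));print("button",but)
im=T["image"].astype(int)
# blue
m=((im[:,:,2]>im[:,:,0]*1.8)&(im[:,:,2]>60)).astype(np.uint8);m[:, :120]=0;m[260:]=0
cs=max(cv2.findContours(m,0,1)[0],key=cv2.contourArea);q=cv2.boxPoints(cv2.minAreaRect(cs));print(q)
P=np.array([plane(T,*x,.03) for x in q]);print(P)
for i in range(4):
    e=P[(i+1)%4]-P[i];print(np.linalg.norm(e),np.degrees(np.arctan2(e[1],e[0])))
g=im.sum(2)
# rack foot corners
for c in((40,213),(358,217),(42,78),(360,88)):
    print(plane(T,*f(c,(268,150),4),0.004))
E
```

```text
cams [0.45874014 0.00924326 1.08066824] [0.96202413 0.44191144 0.5100561 ]
tip (array([ 0.62537561, -0.18775194,  0.10229266]), np.float64(0.0005365189652553384)) collar (array([ 0.59581958, -0.18484133,  0.07075015]), np.float64(0.0033655479663590882)) axis [ 0.02955604 -0.00291061  0.03154251] 0.043323906998100015
button (array([0.57799602, 0.07502362, 0.04930217]), np.float64(0.0032827742920335345))
[[142.63559 175.89671]
 [222.80374 160.6924 ]
 [232.134   209.88838]
 [151.96585 225.0927 ]]
[[0.61200688 0.26879545 0.03      ]
 [0.64671204 0.0616913  0.03      ]
 [0.5185736  0.04031622 0.03      ]
 [0.48499233 0.24518517 0.03      ]]
0.20999185750925187 -80.48713470136546
0.12990902019838657 -170.52955441196113
0.20760295658806704 99.30890386547819
0.1291903306910687 10.530321572267352
[ 0.53549832 -0.07897626  0.004     ]
[ 0.52759089 -0.28864656  0.004     ]
[ 0.6251934 -0.0832321  0.004    ]
[ 0.61336647 -0.29440825  0.004     ]
```

```bash
cat >> h.py <<'E'
from scipy.spatial.transform import Rotation as Ro
O=np.array([.567,.1445,0]);YP=np.radians(9.6);RK=np.array([.5752,-.1862,0]);YR=np.radians(-2.7)
def w(o,yaw,p): return o+Ro.from_euler('z',yaw).apply(p)
def tool(yaw,tilt):
    "jaws along local y; z down, tool back leaning by tilt towards local +x"
    s,c=np.sin(tilt),np.cos(tilt)
    return Ro.from_euler('z',yaw)*Ro.from_matrix(np.array([[0,c,-s],[1,0,0],[0,-s,-c]]))
def delta(r,p,R):
    s=r.get_state();C=Ro.from_quat(s["eef_rot"])
    print("t",round(s["clock"],2),"pos",s["tool_pos"].round(4),"F",s["contact_force"].round(1),"q",s["q"].round(2),"op",round(s["opening"],3))
    print("turn",(C.inv()*R).as_rotvec().round(3),"shift",C.inv().apply(np.asarray(p)-s["tool_pos"]).round(4))
E
python3 - <<'E'
from plant import r
from h import *
print(np.linalg.det(tool(.1,.2).as_matrix()))
delta(r,w(O,YP,[0,.045,.22]),tool(YP,0))
E
```

```text
1.0
t 0.15 pos [0.1779 0.5987 0.2461] F [ 0.7  0.2 -0.2] q [-1.25  0.69 -0.19  1.57  0.16  0.9  -0.22] op 1.001
turn [-0.     0.001 -0.456] shift [-0.2842  0.4825  0.0266]
```

```bash
python3 -m pendant '[[[0,0,-0.06],[-0.03,0.04,0.003],0.5],[[0,0,-0.12],[-0.055,0.085,0.006],0.5],[[0,0,-0.17],[-0.08,0.13,0.009],0.5],[[0,0,-0.22],[-0.105,0.175,0.012],0.5],[[0,0,-0.27],[-0.13,0.22,0.015],0.5],[[0,0,-0.32],[-0.155,0.265,0.018],0.5],[[0,0,-0.36],[-0.18,0.31,0.02],0.5],[[0,0,-0.39],[-0.205,0.35,0.022],0.5],[[0,0,-0.42],[-0.23,0.39,0.024],0.5],[[0,0,-0.456],[-0.255,0.43,0.0266],0.5]]' 20
python3 - <<'E'
from plant import r
from h import *
delta(r,w(O,YP,[0,.045,.22]),tool(YP,0))
E
```

```text
clock: 1.15
tool_pos: [0.518, 0.2313, 0.22]
eef_rot: [0.645, 0.764, -0.0, -0.0]
contact_force: [-0.6, 0.6, -0.4]
opening: 0.5
t 1.15 pos [0.518  0.2313 0.22  ] F [-0.6  0.6 -0.4] q [-0.27  0.66 -0.38  1.77  0.34  0.78  0.91] op 0.5
turn [-0.    -0.     0.001] shift [-0.0488  0.0338  0.    ]
```

```bash
python3 -m pendant '[[[0,0,0],[-0.025,0.017,0],0.5],[[0,0,0],[-0.0488,0.0338,0],0.5],[[0,0,0],[-0.0488,0.0338,0],0.5],[[0,0,0],[-0.0488,0.0338,0],0.5]]'
python3 - <<'E'
from plant import r
from h import *
delta(r,w(O,YP,[0,.045,.22]),tool(YP,0))
s=r.get_state();d=r.snapshot("wrist")
T=np.eye(4);T[:3,:3]=Ro.from_quat(s["eef_rot"]).as_matrix();T[:3,3]=s["tool_pos"]
M=np.linalg.inv(T@d["T_tool_cam"]);d["R"]=M[:3,:3];d["t"]=M[:3,3];np.savez("w1.npz",**d)
im=d["image"][:,:,::-1].copy()
for p in([0,.045,.1],[0,-.072,.048],[0,0,.07],[.065,.115,.03],[-.065,.115,.03],[.065,-.095,.03],[-.065,-.095,.03]):
    u=proj(d,w(O,YP,p));print(p,u.round(1));cv2.drawMarker(im,tuple(int(round(x)) for x in u),(0,0,255),0,8,1)
cv2.imwrite("pics/w1.png",cv2.resize(im,(768,576),interpolation=2))
E
```

```text
clock: 1.55
tool_pos: [0.5581, 0.1903, 0.2198]
eef_rot: [0.646, 0.763, -0.0, -0.0]
contact_force: [0.5, 1.6, -0.1]
opening: 0.497
t 1.55 pos [0.5581 0.1903 0.2198] F [ 0.5  1.6 -0.1] q [-0.18  0.69 -0.39  1.7   0.34  0.82  1.01] op 0.497
turn [-0.001 -0.    -0.002] shift [-0.0016  0.0012 -0.0002]
[0, 0.045, 0.1] [254.4 192.7]
[0, -0.072, 0.048] [153.4 179.5]
[0, 0, 0.07] [212.9 184.5]
[0.065, 0.115, 0.03] [308.8 224.3]
[-0.065, 0.115, 0.03] [315.2 120.3]
[0.065, -0.095, 0.03] [146.3 224.7]
[-0.065, -0.095, 0.03] [132.4 120.7]
```

View pics/w1.png

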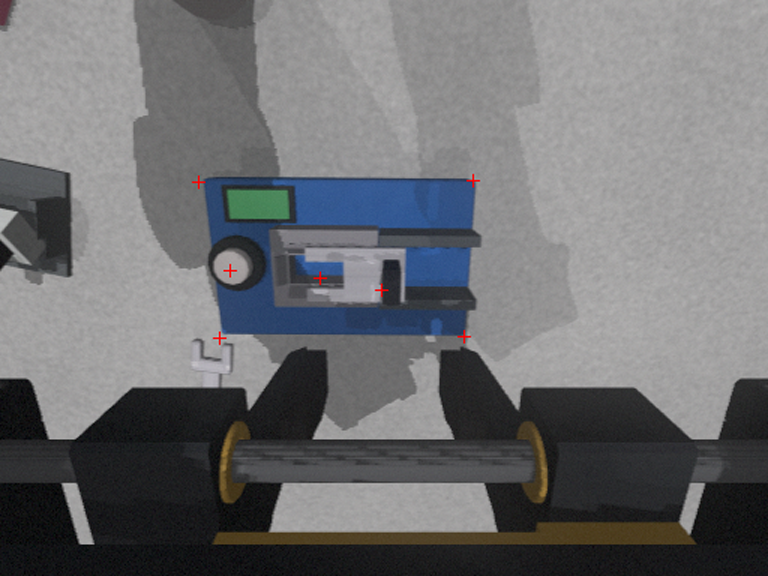

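```bash
python3 - <<'E'
from h import *
d=dict(np.load("w1.npz"));im=d["image"].astype(int)
m=((im[:,:,2]>im[:,:,0]*1.8)&(im[:,:,2]>60)).astype(np.uint8)
m=cv2.morphologyEx(m,cv2.MORPH_CLOSE,np.ones((15,15)))
c=max(cv2.findContours(m,0,1)[0],key=cv2.contourArea)
q=cv2.approxPolyDP(cv2.convexHull(c),4,True)[:,0];print(q.tolist())
L=lambda p:Ro.from_euler('z',-YP).apply(p-O).round(4)
for p in q: print("corner",p,L(plane(d,*p,.03)))
roi=np.zeros(im.shape[:2],bool);roi[168:206,250:272]=1
k=(im.sum(2)<110)&roi;v,u=np.nonzero(k);print("tab",u.min(),u.max(),v.min(),v.max(),u.mean(),v.mean())
for uu,vv in((u.min(),v.min()),(u.max()+1,v.max()+1)): print(L(plane(d,uu-.5,vv-.5,.1)))
roi[:]=0;roi[160:200,135:180]=1
k=(im.min(2)>140)&roi;v,u=np.nonzero(k);print("button",u.mean(),v.mean(),len(u),L(plane(d,u.mean(),v.mean(),.048)))
E
```

```text
[[137, 119], [315, 121], [308, 222], [149, 221]]
corner [137 119] [-0.0669 -0.0894  0.03  ]
corner [315 121] [-0.0642  0.1148  0.03  ]
corner [308 222] [0.0618 0.1138 0.03  ]
corner [149 221] [ 0.0598 -0.0908  0.03  ]
tab 256 265 174 191 260.7857142857143 177.67857142857142
[-0.0193  0.0461  0.1   ]
[-0.0012  0.0559  0.1   ]
button 149.76483050847457 180.8135593220339 472 [ 0.0016 -0.0764  0.048 ]
```

```bash
python3 - <<'E'
from plant import r
from h import *
delta(r,w(O,YP,[-.002,.049,.081]),tool(YP,0))
E
```

```text
t 1.6 pos [0.5574 0.1915 0.22  ] F [-0.6 -1.1 -0.1] q [-0.18  0.69 -0.39  1.7   0.34  0.82  1.01] op 0.498
turn [-0.001 -0.001  0.001] shift [ 0.0009 -0.0002  0.139 ]
```

```bash
python3 -m pendant '[[[0,0,0],[0.001,0,0.04],0.5],[[0,0,0],[0.001,0,0.08],0.5],[[0,0,0],[0.001,0,0.11],0.5],[[0,0,0],[0.001,0,0.13],0.5],[[0,0,0],[0.001,0,0.139],0.5],[[0,0,0],[0.001,0,0.139],0.2],[[0,0,0],[0.001,0,0.139],0.05],[[0,0,0],[0.001,0,0.139],0.05],[[0,0,0],[0.001,0,0.139],0.05]]' 20
python3 - <<'E'
from plant import r
from h import *
delta(r,w(O,YP,[-.002,.049,.081]),tool(YP,0))
E
```

```text
clock: 2.5
tool_pos: [0.5588, 0.1924, 0.0824]
eef_rot: [0.646, 0.764, 0.001, 0.0]
contact_force: [-0.3, 0.8, 1.1]
opening: 0.16
t 2.5 pos [0.5588 0.1924 0.0824] F [-0.3  0.8  1.1] q [-0.24  0.89 -0.29  1.79  0.45  0.53  0.91] op 0.16
turn [ 0.002 -0.001 -0.   ] shift [ 0.0004 -0.0019  0.0014]
```

```bash
python3 -m pendant '[[[0,0,0],[0,0,0],0.05],[[0,0,0],[0.006,0,0],0.05],[[0,0,0],[0.014,0,0],0.05],[[0,0,0],[0.022,0,0],0.05],[[0,0,0],[0.03,0,0],0.05],[[0,0,0],[0.038,0,0],0.05],[[0,0,0],[0.044,0,0],0.05],[[0,0,0],[0.05,0,0],0.05],[[0,0,0],[0.053,0,0],0.05],[[0,0,0],[0.053,0,0],0.05]]'
python3 -m pendant '[[[0,0,0],[0.002,0,0],0.05],[[0,0,0],[0.003,0,0],0.05],[[0,0,0],[0.003,0,0],0.05]]'
python3 - <<'E'
from plant import r
from h import *
s=r.get_state();print("local",Ro.from_euler('z',-YP).apply(s["tool_pos"]-O))
E
```

```text
clock: 3.5
tool_pos: [0.5505, 0.2444, 0.0823]
eef_rot: [0.646, 0.764, 0.001, 0.001]
contact_force: [1.3, 0.5, 5.7]
opening: 0.133
clock: 3.8
tool_pos: [0.5503, 0.2453, 0.0823]
eef_rot: [0.646, 0.763, 0.0, 0.002]
contact_force: [0.1, -2.1, 7.1]
opening: 0.131
local [0.00037955 0.10216579 0.08232614]
```

```bash
python3 -m pendant '[[[0,0,0],[0.002,0,0],0.05],[[0,0,0],[0.004,0,0],0.05],[[0,0,0],[0.004,0,0],0.05],[[0,0,0],[0.004,0,0],0.05]]'
python3 - <<'E'
from plant import r
from h import *
s=r.get_state();print("local",Ro.from_euler('z',-YP).apply(s["tool_pos"]-O))
d=r.snapshot("top");np.savez("top2.npz",**d);e=r.snapshot("scene")
a=np.clip(cv2.resize(d["image"][155:230,125:240,::-1],None,fx=5,fy=5,interpolation=2)*1.6,0,255)
b=cv2.resize(e["image"][215:325,240:395,::-1],None,fx=3,fy=2,interpolation=2)
W=np.zeros((600,575,3),np.uint8);W[:375]=a[:,:575];W[375:375+220,:465]=b;cv2.imwrite("pics/k.png",W)
E
```

```text
clock: 4.2
tool_pos: [0.5503, 0.2454, 0.0823]
eef_rot: [0.647, 0.762, -0.002, 0.003]
contact_force: [2.0, -8.0, 9.2]
opening: 0.134
local [0.00038439 0.10228597 0.08226639]
```

View pics/k.png

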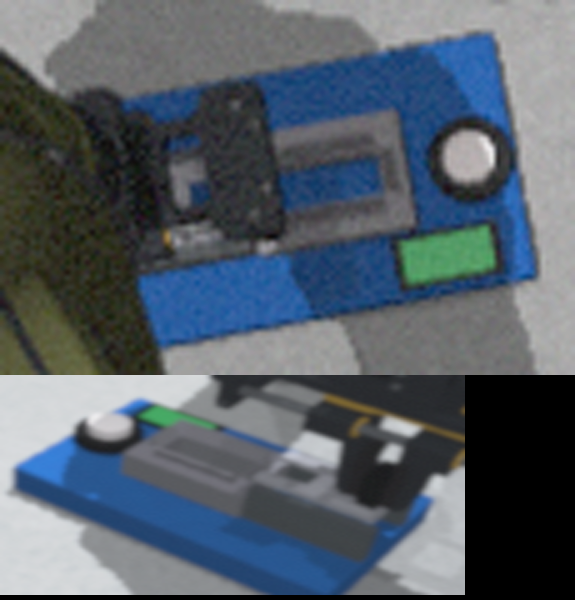

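```bash
python3 -m pendant '[[[0,0,0],[-0.004,0,0],0.05],[[0,0,0],[-0.005,0,0],0.3],[[0,0,0],[-0.005,0,0],0.4],[[0,0,0],[-0.005,0,0],0.4],[[0,0,0],[-0.005,0,-0.01],0.4],[[0,0,0],[-0.005,0,-0.05],0.4],[[0,0,0],[-0.04,-0.01,-0.09],0.4],[[0,0,0],[-0.08,-0.02,-0.13],0.4],[[0,0,0],[-0.105,-0.02,-0.14],0.4],[[0,0,0],[-0.105,-0.02,-0.14],0.4]]'
python3 - <<'E'
from plant import r
from h import *
import time
s=r.get_state();d=r.snapshot("wrist");print(s["qd"].round(3))
T=np.eye(4);T[:3,:3]=Ro.from_quat(s["eef_rot"]).as_matrix();T[:3,3]=s["tool_pos"]
M=np.linalg.inv(T@d["T_tool_cam"]);d["R"]=M[:3,:3];d["t"]=M[:3,3];np.savez("w2.npz",**d)
O=np.array([.5666,.1468,0]);im=d["image"][:,:,::-1]
x=[proj(d,w(O,YP,p)) for p in([0,0,.063],[0,-.072,.05],[0,.1,.1])];print(np.round(x,1))
c=x[0].astype(int);v0,u0=max(c[1]-60,0),max(c[0]-90,0);print(u0,v0)
cr=cv2.resize(im[v0:v0+140,u0:u0+190],None,fx=4,fy=4,interpolation=2)
for p in x: cv2.drawMarker(cr,tuple(int(4*(a-b)+1.5) for a,b in zip(p,(u0,v0))),(0,0,255),0,10,1)
cv2.imwrite("pics/w2.png",cr)
E
```

```text
clock: 5.3
tool_pos: [0.5481, 0.138, 0.2243]
eef_rot: [0.649, 0.761, 0.001, 0.003]
contact_force: [-0.4, 0.1, -0.8]
opening: 0.399
[-0.064  0.053 -0.047  0.014 -0.016 -0.046 -0.046]
[[261.5 196.4]
 [200.7 193.4]
 [360.9 207.3]]
171 136
```

View pics/w2.png

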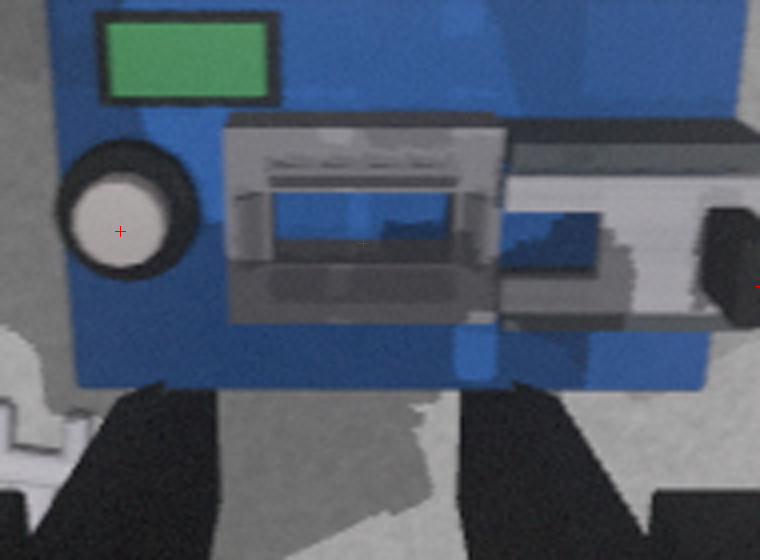

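```bash
sed -i 's/^O=.*;YP/O=np.array([.5666,.1468,0]);YP/' h.py; python3 - <<'E'
from plant import r
from h import *
d=dict(np.load("w2.npz"));L=lambda p:Ro.from_euler('z',-YP).apply(p-O).round(4)
f=lambda u,v,z:L(plane(d,171+(u+.5)/4-.5,136+(v+.5)/4-.5,z))
for a in((363,190,.054),(363,265,.054),(363,238,.03),(272,228,.054),(455,228,.054),(363,112,.054),(363,323,.054),(120,222,.05),(78,388,.03),(704,388,.03),(225,230,.054),(500,230,.054),(715,207,.1),(700,270,.07)): print(a,f(*a))
delta(r,w(RK,YR,[0,0,.2]),tool(YR,0))
E
```

```text
(363, 190, 0.054) [-0.0132  0.      0.054 ]
(363, 265, 0.054) [ 0.0098 -0.      0.054 ]
(363, 238, 0.03) [0.0093 0.0004 0.03  ]
(272, 228, 0.054) [-0.0019 -0.0266  0.054 ]
(455, 228, 0.054) [-0.0015  0.0269  0.054 ]
(363, 112, 0.054) [-0.0362  0.0001  0.054 ]
(363, 323, 0.054) [ 0.0284 -0.      0.054 ]
(120, 222, 0.05) [-0.0028 -0.0719  0.05  ]
(78, 388, 0.03) [ 0.061  -0.0941  0.03  ]
(704, 388, 0.03) [0.0625 0.1131 0.03  ]
(225, 230, 0.054) [-0.0014 -0.0404  0.054 ]
(500, 230, 0.054) [-0.0008  0.0401  0.054 ]
(715, 207, 0.1) [-0.0212  0.0863  0.1   ]
(700, 270, 0.07) [0.0063 0.0943 0.07  ]
t 5.35 pos [0.5471 0.1412 0.223 ] F [-0.1  1.  -1. ] q [-0.1   0.66 -0.4   1.77  0.35  0.78  1.06] op 0.404
turn [0.003 0.001 0.21 ] shift [-0.3277 -0.0253  0.0233]
```

```bash
sed -i 's/^O=.*;YP/O=np.array([.5648,.1465,0]);YP/' h.py; cat >> h.py <<'E'
def rackpose(tilt,back,s=.061):
    R=tool(YR,tilt); g=w(RK,YR,[s*np.sin(.7),0,.045+s*np.cos(.7)])
    return g+R.apply([0,0,.011-back]),R
E
python3 - <<'E'
from plant import r
from h import *
p=rackpose(.35,.12);print(p[0]);delta(r,*p)
E
```

```text
[ 0.65178802 -0.1898118   0.194047  ]
t 5.35 pos [0.5471 0.1412 0.223 ] F [-0.1  1.  -1. ] q [-0.1   0.66 -0.4   1.77  0.35  0.78  1.06] op 0.404
turn [0.352 0.038 0.207] shift [-0.3436  0.0497  0.0295]
```

```bash
python3 -m pendant '[[[0.03,0.003,0.02],[-0.03,0.004,0.002],0.4],[[0.07,0.007,0.04],[-0.075,0.01,0.005],0.4],[[0.12,0.012,0.07],[-0.12,0.017,0.009],0.4],[[0.17,0.017,0.1],[-0.165,0.024,0.013],0.4],[[0.22,0.022,0.13],[-0.21,0.031,0.018],0.4],[[0.27,0.028,0.16],[-0.255,0.038,0.022],0.4],[[0.31,0.033,0.18],[-0.3,0.044,0.026],0.4],[[0.352,0.038,0.207],[-0.33,0.048,0.028],0.4],[[0.352,0.038,0.207],[-0.3436,0.0497,0.0295],0.4],[[0.352,0.038,0.207],[-0.3436,0.0497,0.0295],0.4]]'
python3 -m pendant '[[[0,0,0],[0,0,0],0.4],[[0,0,0],[0,0,0],0.4],[[0,0,0],[0,0,0],0.4]]'
python3 - <<'E'
from plant import r
from h import *
delta(r,*rackpose(.35,.12))
s=r.get_state();d=r.snapshot("wrist")
T=np.eye(4);T[:3,:3]=Ro.from_quat(s["eef_rot"]).as_matrix();T[:3,3]=s["tool_pos"]
M=np.linalg.inv(T@d["T_tool_cam"]);d["R"]=M[:3,:3];d["t"]=M[:3,3];np.savez("w3.npz",**d)
im=d["image"][:,:,::-1]
a=np.array([np.sin(.7),0,np.cos(.7)])
x=[proj(d,w(RK,YR,np.array([0,0,.045])+k*a)) for k in(.032,.061,.077)];print(np.round(x,1))
c=x[0].astype(int);v0,u0=max(c[1]-70,0),max(c[0]-95,0);print(u0,v0)
cr=cv2.resize(im[v0:v0+140,u0:u0+190],None,fx=4,fy=4,interpolation=2)
for p in x: cv2.drawMarker(cr,tuple(int(4*(a-b)+1.5) for a,b in zip(p,(u0,v0))),(0,0,255),0,10,1)
cv2.imwrite("pics/w3.png",cr)
E
```

```text
clock: 6.35
tool_pos: [0.6522, -0.1877, 0.1896]
eef_rot: [0.711, 0.681, -0.122, -0.128]
contact_force: [0.3, -0.3, -0.5]
opening: 0.4
clock: 6.65
tool_pos: [0.6522, -0.1847, 0.1922]
eef_rot: [0.71, 0.682, -0.121, -0.127]
contact_force: [-0.0, -0.7, 0.4]
opening: 0.398
t 6.65 pos [ 0.6522 -0.1847  0.1922] F [-0.  -0.7  0.4] q [ 0.31  1.02 -0.32  1.02  0.29  1.49  1.54] op 0.398
turn [-0.003  0.001  0.008] shift [-0.0051 -0.0008 -0.0017]
[[251.2 177.6]
 [250.7 195.1]
 [250.5 206.1]]
156 107
```

View pics/w3.png

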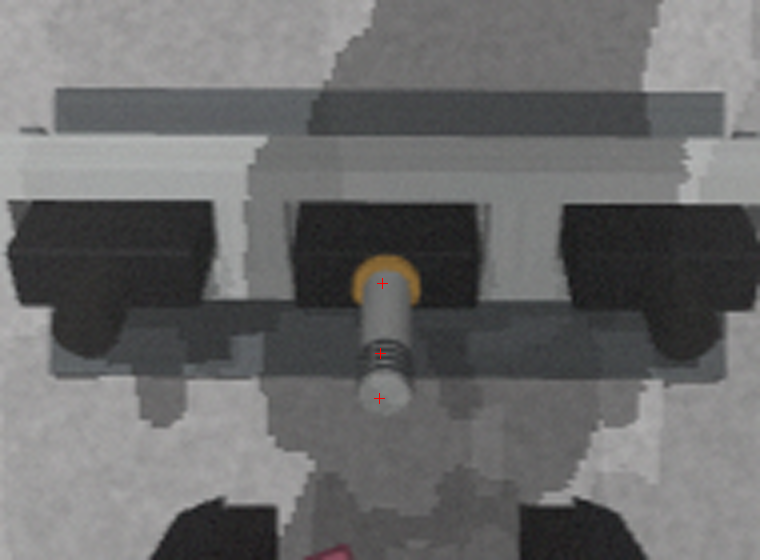

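```bash
sed -i 's/RK=np.array([^)]*)/RK=np.array([.5748,-.185,0])/' h.py; python3 - <<'E'
from plant import r
from h import *
delta(r,*rackpose(.35,0))
E
```

```text
t 6.7 pos [ 0.6522 -0.1851  0.1922] F [-0.4 -0.   0.3] q [ 0.31  1.02 -0.32  1.02  0.29  1.49  1.54] op 0.405
turn [-0.003  0.001  0.007] shift [-0.0034 -0.0009  0.1185]
```

```bash
python3 -m pendant '[[[0,0,0.007],[-0.0034,-0.001,0.03],0.4],[[0,0,0.007],[-0.0034,-0.001,0.06],0.4],[[0,0,0.007],[-0.0034,-0.001,0.08],0.4],[[0,0,0.007],[-0.0034,-0.001,0.1],0.4],[[0,0,0.007],[-0.0034,-0.001,0.11],0.4],[[0,0,0.007],[-0.0034,-0.001,0.1185],0.4],[[0,0,0.007],[-0.0034,-0.001,0.1185],0.4],[[0,0,0.007],[-0.0034,-0.001,0.1185],0.4]]' 9
python3 - <<'E'
from plant import r
from h import *
delta(r,*rackpose(.35,0))
E
```

```text
clock: 7.5
tool_pos: [0.6108, -0.1881, 0.0815]
eef_rot: [0.713, 0.679, -0.121, -0.126]
contact_force: [-0.3, 0.3, 0.3]
opening: 0.404
t 7.5 pos [ 0.6108 -0.1881  0.0815] F [-0.3  0.3  0.3] q [ 0.34  1.08 -0.31  1.25  0.33  1.21  1.48] op 0.404
turn [-0.002  0.001 -0.002] shift [ 0.0014 -0.0005  0.0003]
```

```bash
python3 -m pendant '[[[0,0,0],[0.0014,0,0],0.3],[[0,0,0],[0.0014,0,0],0.2],[[0,0,0],[0.0014,0,0],0.15],[[0,0,0],[0.0014,0,0],0.1],[[0,0,0],[0.0014,0,0],0.1],[[0,0,0],[0.0014,0,0],0.1],[[0,0,0],[0.0014,0,0],0.1]]' 9
python3 - <<'E'
from plant import r
from h import *
delta(r,*rackpose(.35,0))
R=tool(YR,.35);C=Ro.from_quat(r.get_state()["eef_rot"])
print("sensor axis in tool",C.inv().apply(w(np.zeros(3),YR,[np.sin(.7),0,np.cos(.7)])))
E
```

```text
clock: 8.2
tool_pos: [0.6104, -0.1867, 0.081]
eef_rot: [0.713, 0.679, -0.121, -0.127]
contact_force: [0.2, 1.3, 1.6]
opening: 0.13
t 8.2 pos [ 0.6104 -0.1867  0.081 ] F [0.2 1.3 1.6] q [ 0.34  1.08 -0.31  1.25  0.33  1.21  1.48] op 0.13
turn [-0.003  0.001 -0.002] shift [ 0.     -0.0002 -0.0003]
sensor axis in tool [ 1.77826120e-04  3.40219805e-01 -9.40345922e-01]
```

Gripped at 11.4 mm, matching the 12 mm stem. Next I draw it 60 mm along its own axis (0, 0.34, −0.94 in the tool frame).

```bash
python3 -m pendant '[[[0,0,0],[0,0.0017,-0.0047],0.1],[[0,0,0],[0,0.0034,-0.0094],0.1],[[0,0,0],[0,0.0061,-0.017],0.1],[[0,0,0],[0,0.0102,-0.028],0.1],[[0,0,0],[0,0.015,-0.041],0.1],[[0,0,0],[0,0.02,-0.056],0.1],[[0,0,0],[0,0.024,-0.066],0.1],[[0,0,0],[0,0.024,-0.066],0.1],[[0,0,0],[0,0.024,-0.066],0.1]]' 
python3 - <<'E'
from plant import r
from h import *
R=tool(YP,-.35); p=w(O,YP,[0,0,.03+.061+.11])+R.apply([0,0,.011]);print(p)
delta(r,p,R)
E
```

```text
clock: 9.1
tool_pos: [0.6553, -0.1889, 0.1343]
eef_rot: [0.713, 0.679, -0.122, -0.127]
contact_force: [0.2, -0.7, -1.1]
opening: 0.135
[0.56851905 0.14712903 0.1906669 ]
t 9.1 pos [ 0.6553 -0.1889  0.1343] F [ 0.2 -0.7 -1.1] q [ 0.31  1.09 -0.32  1.04  0.3   1.41  1.52] op 0.135
turn [-0.701  0.001 -0.221] shift [ 0.3313 -0.1163 -0.0176]
```

```bash
python3 -m pendant '[[[0,0,0],[0,-0.01,-0.028],0.1],[[0,0,0],[0,-0.02,-0.056],0.1],[[-0.07,0,-0.022],[0.02,-0.026,-0.055],0.1],[[-0.16,0,-0.05],[0.055,-0.036,-0.052],0.1],[[-0.25,0,-0.08],[0.095,-0.048,-0.048],0.1],[[-0.34,0,-0.11],[0.135,-0.06,-0.043],0.1],[[-0.43,0,-0.14],[0.175,-0.072,-0.038],0.1],[[-0.52,0,-0.17],[0.215,-0.084,-0.033],0.1],[[-0.61,0,-0.2],[0.25,-0.094,-0.028],0.1],[[-0.66,0,-0.21],[0.28,-0.102,-0.024],0.1]]' 
python3 - <<'E'
from plant import r
from h import *
R=tool(YP,-.35); p=w(O,YP,[0,0,.03+.061+.11])+R.apply([0,0,.011]);print(p)
delta(r,p,R)
E
```

```text
clock: 10.1
tool_pos: [0.5786, 0.0962, 0.1916]
eef_rot: [0.641, 0.752, 0.118, 0.098]
contact_force: [1.3, -0.0, -1.4]
opening: 0.132
[0.56851905 0.14712903 0.1906669 ]
t 10.1 pos [0.5786 0.0962 0.1916] F [ 1.3 -0.  -1.4] q [-0.18  0.63 -0.12  2.04  0.54  0.2   0.94] op 0.132
turn [-0.041 -0.002 -0.01 ] shift [ 0.0518 -0.0021  0.0005]
```

```bash
python3 - <<'E'
from plant import r
from h import *
C=Ro.from_quat(r.get_state()["eef_rot"])
print(C.inv().apply([0,0,-1])*.14)
E
```

```text
[-0.00066819 -0.04250644  0.13338949]
```

```bash
python3 -m pendant '[[[0,-0.0425,0.1334],[0,0,0],0.1],[[0,-0.085,0.267],[0,0,0],0.1],[[0,-0.1275,0.4],[0,0,0],0.1],[[0,-0.17,0.5336],[0,0,0],0.1],[[0,-0.2125,0.667],[0,0,0],0.1],[[0,-0.255,0.8],[0,0,0],0.1],[[0,-0.2975,0.934],[0,0,0],0.1],[[0,-0.34,1.067],[0,0,0],0.1],[[0,-0.3825,1.2],[0,0,0],0.1],[[0,-0.425,1.334],[0,0,0],0.1]]'
python3 - <<'E'
from plant import r
from h import *
s=r.get_state();C=Ro.from_quat(s["eef_rot"]);print(s["q"].round(2))
print(C.inv().apply([0,0,-1])*.14)
E
```

```text
clock: 11.1
tool_pos: [0.5807, 0.0954, 0.1914]
eef_rot: [0.976, 0.159, 0.024, 0.15]
contact_force: [0.3, 1.0, -1.0]
opening: 0.133
[-0.66  0.77  0.45  1.79 -0.    0.64 -0.  ]
[ 5.51902254e-05 -4.20135657e-02  1.33547210e-01]
```

```bash
python3 -m pendant '[[[0,-0.0425,0.1334],[0,0,0],0.1],[[0,-0.085,0.267],[0,0,0],0.1],[[0,-0.1275,0.4],[0,0,0],0.1],[[0,-0.17,0.5336],[0,0,0],0.1],[[0,-0.2125,0.667],[0,0,0],0.1],[[0,-0.255,0.8],[0,0,0],0.1],[[0,-0.2975,0.934],[0,0,0],0.1],[[0,-0.34,1.067],[0,0,0],0.1],[[0,-0.3825,1.2],[0,0,0],0.1],[[0,-0.425,1.334],[0,0,0],0.1]]'
python3 - <<'E'
from plant import r
from h import *
R=tool(YP+np.pi,-.35); p=w(O,YP,[0,0,.03+.061+.11])+R.apply([0,0,.011]);print(p)
delta(r,p,R)
E
```

```text
clock: 12.1
tool_pos: [0.5811, 0.0953, 0.1913]
eef_rot: [0.848, -0.507, -0.08, 0.131]
contact_force: [0.3, -0.7, -1.1]
opening: 0.127
[0.56108095 0.14587097 0.1906669 ]
t 12.1 pos [0.5811 0.0953 0.1913] F [ 0.3 -0.7 -1.1] q [-0.61  0.96  0.72  1.47 -0.48  1.22 -0.88] op 0.127
turn [-0.041 -0.101  0.309] shift [-0.054  -0.0063 -0.0012]
```

```bash
python3 -m pendant '[[[-0.015,-0.035,0.1],[-0.01,-0.001,0],0.1],[[-0.03,-0.07,0.2],[-0.025,-0.003,-0.001],0.1],[[-0.041,-0.101,0.309],[-0.04,-0.005,-0.001],0.1],[[-0.041,-0.101,0.309],[-0.054,-0.0063,-0.0012],0.1],[[-0.041,-0.101,0.309],[-0.054,-0.0063,-0.0012],0.1],[[-0.041,-0.101,0.309],[-0.054,-0.0063,-0.0012],0.1],[[-0.041,-0.101,0.309],[-0.054,-0.0063,-0.0012],0.1]]'
python3 - <<'E'
from plant import r
from h import *
R=tool(YP+np.pi,-.35); p=w(O,YP,[0,0,.03+.061+.11])+R.apply([0,0,.011])
delta(r,p,R)
d=r.snapshot("scene");s=r.snapshot("top");np.savez("s4.npz",**d);np.savez("t4.npz",**s)
X=[w(O,YP,[0,y,.14+z]) for y,z in((0,0),(0,.032),(0,.077),(.024,0),(-.024,0))]+[w(O,YP,[0,0,.063])]
P=[proj(d,x) for x in X];Q=[proj(s,x) for x in X];print(np.round(P,1),np.round(Q,1))
a=d["image"][150:300,240:390,::-1].copy();a=cv2.resize(a,None,fx=4,fy=4,interpolation=2)
for p in P: cv2.drawMarker(a,(int(4*(p[0]-240)+1.5),int(4*(p[1]-150)+1.5)),(0,0,255),0,10,1)
cv2.imwrite("pics/s4.png",a)
E
```

```text
clock: 12.8
tool_pos: [0.5615, 0.145, 0.1915]
eef_rot: [0.754, -0.633, -0.111, 0.133]
contact_force: [-0.6, -0.8, -0.4]
opening: 0.133
t 12.8 pos [0.5615 0.145  0.1915] F [-0.6 -0.8 -0.4] q [-0.65  0.99  0.77  1.45 -0.59  1.33 -1.16] op 0.133
turn [-0.002 -0.004  0.006] shift [-0.001  -0.      0.0009]
[[315.4 215.2]
 [317.6 198.9]
 [320.9 174.2]
 [328.5 221.2]
 [302.9 209.4]
 [310.7 250.8]] [[184.1 188.3]
 [182.  186.8]
 [178.7 184.4]
 [173.8 190.3]
 [194.4 186.3]
 [188.6 191.7]]
```

View pics/s4.png

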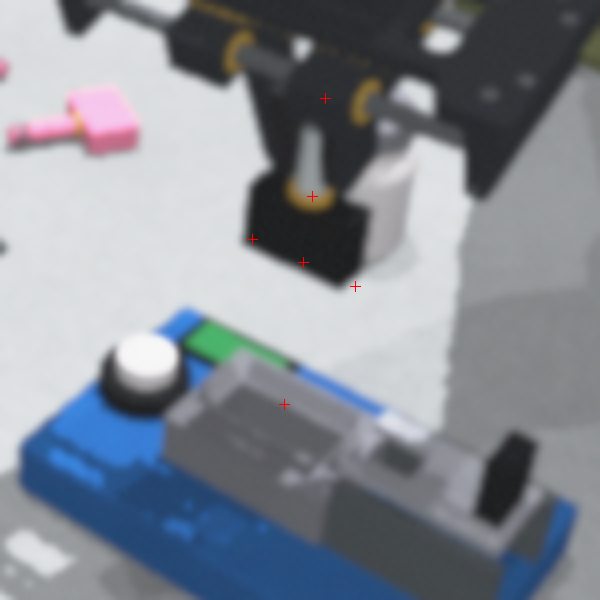

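```bash
python3 - <<'E'
from plant import r
from h import *
s=r.get_state();d=r.snapshot("wrist")
T=np.eye(4);T[:3,:3]=Ro.from_quat(s["eef_rot"]).as_matrix();T[:3,3]=s["tool_pos"]
M=np.linalg.inv(T@d["T_tool_cam"]);d["R"]=M[:3,:3];d["t"]=M[:3,3];np.savez("w5.npz",**d)
g=s["tool_pos"]+T[:3,:3]@[0,0,-.011]; z0=g-np.array([0,0,.061])
L=[(x,y,z) for x in(-.009,.009) for y in(-.024,.024) for z in(0,.032)]+[(0,0,.032),(0,0,.077)]
W=np.zeros((600,800,3),np.uint8)
def put(d,u0,v0,ww,hh,f,X,gain=1):
    c=np.clip(cv2.resize(d["image"][v0:v0+hh,u0:u0+ww,::-1],None,fx=f,fy=f,interpolation=2)*float(gain),0,255).astype(np.uint8)
    for l in L:
        p=proj(d,z0+w(np.zeros(3),YP,l));print(l,p.round(1))
        cv2.drawMarker(c,(int(f*(p[0]-u0)+f/2),int(f*(p[1]-v0)+f/2)),(0,0,255),0,8,1)
    h,k=c.shape[:2];W[:min(h,600),X:X+min(k,800-X)]=c[:600,:800-X]
put(d,180,120,150,160,3.5,0,1.3)
put(dict(np.load("t4.npz")),150,160,65,55,4,530,1.8)
cv2.imwrite("pics/w5.png",W)
E
```

```text
(-0.009, -0.024, 0) [287.1 202.5]
(-0.009, -0.024, 0.032) [291.7 234.8]
(-0.009, 0.024, 0) [220.4 202.2]
(-0.009, 0.024, 0.032) [215.4 234.5]
(0.009, -0.024, 0) [289.1 182. ]
(0.009, -0.024, 0.032) [294.4 213.4]
(0.009, 0.024, 0) [218.5 181.7]
(0.009, 0.024, 0.032) [212.8 213.1]
(0, 0, 0.032) [253.6 224.3]
(0, 0, 0.077) [253.2 289.7]
(-0.009, -0.024, 0) [195.4 189.9]
(-0.009, -0.024, 0.032) [193.7 188.4]
(-0.009, 0.024, 0) [174.8 193.8]
(-0.009, 0.024, 0.032) [172.4 192.5]
(0.009, -0.024, 0) [194.  182.2]
(0.009, -0.024, 0.032) [192.2 180.5]
(0.009, 0.024, 0) [173.5 186.2]
(0.009, 0.024, 0.032) [171.  184.6]
(0, 0, 0.032) [182.3 186.5]
(0, 0, 0.077) [179.1 184. ]
```

View pics/w5.png

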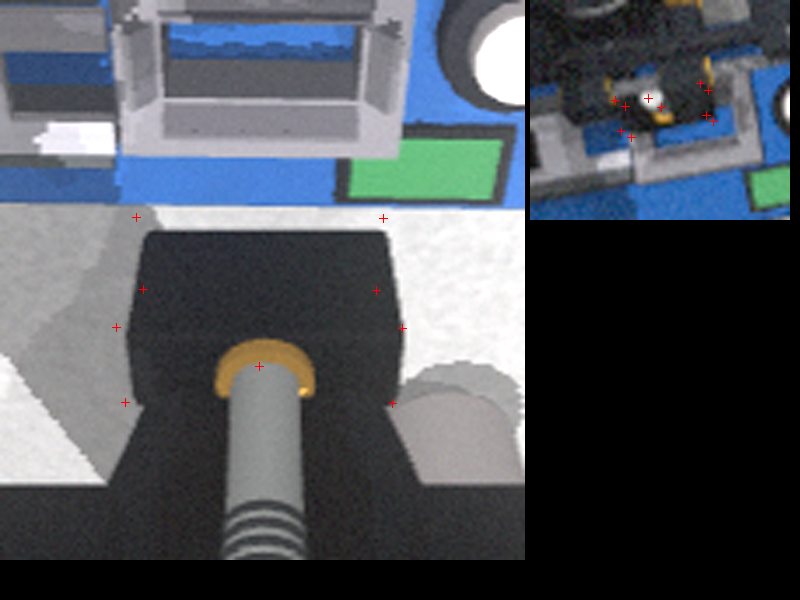

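```bash
python3 - <<'E'
from h import *
from plant import r
from scipy.optimize import least_squares
d=dict(np.load("w5.npz"));s=r.get_state();C=Ro.from_quat(s["eef_rot"]);g=s["tool_pos"]+C.apply([0,0,-.011])
f=lambda u,v:np.array([180+(u+.5)/3.5-.5,120+(v+.5)/3.5-.5])
obs=[((.009,.024,0),(146,232)),((.009,-.024,0),(386,232)),((.009,.024,.032),(127,332)),((.009,-.024,.032),(403,332))]
def X(p,l):
    b,sx,off=p[:3]
    B=Ro.from_euler('z',YP)*Ro.from_euler('y',b)*Ro.from_euler('z',p[4])
    return g+B.apply(np.array(l)-[off,0,sx])
res=lambda p:np.r_[np.concatenate([proj(d,X(p,l))+[p[3],0]-f(*o) for l,o in obs]),(p[2])*1000,p[4]*50]
q=least_squares(res,[0,.061,0,0,0]);print(q.x.round(4),np.round(q.fun,2), "deg",np.degrees(q.x[0]))
print("foot centre local",Ro.from_euler('z',-YP).apply(X(q.x,(0,0,0))-O))
h=lambda u,v,z:Ro.from_euler('z',-YP).apply(plane(d,*(f(u,v)-[q.x[3],0]),z)-O).round(4)
print("slot",h(163,60,.054),h(357,60,.054),h(260,99,.054),"floor edge",h(260,60,.03))
E
```

```text
[7.3000e-02 6.2500e-02 4.0000e-04 1.9214e+00 2.9000e-03] [-0.2   0.12  0.1   0.23 -0.48 -0.31  0.58 -0.2   0.42  0.15] deg 4.179832255236468
foot centre local [-0.0045975  -0.00095172  0.13947825]
slot [0.0003 0.0272 0.054 ] [ 0.0006 -0.0253  0.054 ] [-0.0114  0.001   0.054 ] floor edge [-0.0113  0.0012  0.03  ]
```

```bash
cat >> h.py <<'E'
BETA,SX=.073,.0625
def place(x,y,z):
    "TCP pose that puts the sensor's foot centre at slot-local x,y and height z, upright"
    R=tool(YP+np.pi,-.35+BETA); return w(O,YP,[x,y,z+SX])+R.apply([0,0,.011]),R
E
python3 - <<'E'
from plant import r
from h import *
delta(r,*place(0,.0008,.072))
E
```

```text
t 12.95 pos [0.5616 0.145  0.1914] F [ 0.5  0.3 -1.3] q [-0.65  0.99  0.77  1.45 -0.59  1.33 -1.16] op 0.134
turn [ 0.071 -0.003  0.005] shift [-0.0019 -0.0234  0.0633]
```

```bash
python3 -m pendant '[[[0.02,0,0.002],[-0.0005,-0.004,0.01],0.1],[[0.045,-0.001,0.003],[-0.001,-0.01,0.026],0.1],[[0.071,-0.003,0.005],[-0.0015,-0.016,0.042],0.1],[[0.071,-0.003,0.005],[-0.0019,-0.021,0.056],0.1],[[0.071,-0.003,0.005],[-0.0019,-0.0234,0.0633],0.1],[[0.071,-0.003,0.005],[-0.0019,-0.0234,0.0633],0.1],[[0.071,-0.003,0.005],[-0.0019,-0.0234,0.0633],0.1],[[0.071,-0.003,0.005],[-0.0019,-0.0234,0.0633],0.1]]'
python3 - <<'E'
from plant import r
from h import *
delta(r,*place(0,.0008,.072))
s=r.get_state();d=r.snapshot("wrist");e=r.snapshot("scene")
T=np.eye(4);T[:3,:3]=Ro.from_quat(s["eef_rot"]).as_matrix();T[:3,3]=s["tool_pos"]
M=np.linalg.inv(T@d["T_tool_cam"]);d["R"]=M[:3,:3];d["t"]=M[:3,3];np.savez("w6.npz",**d)
W=np.zeros((560,800,3),np.uint8)
z0=w(O,YP,[0,.0008,.072])
for D,u0,v0,X in((d,170,110,0),(e,255,150,402)):
    c=np.clip(cv2.resize(D["image"][v0:v0+140,u0:u0+100 if X else u0+160,::-1],None,fx=4 if X else 2.5,fy=4 if X else 2.5,interpolation=2)*1.4,0,255).astype(np.uint8)
    f=4 if X else 2.5
    for l in [(x,y,z) for x in(.009,) for y in(-.024,.024) for z in(0,.032)]+[(0,0,.032),(0,0,.077)]:
        p=proj(D,z0+w(np.zeros(3),YP,l));cv2.drawMarker(c,(int(f*(p[0]-u0)+f/2),int(f*(p[1]-v0)+f/2)),(0,0,255),0,8,1)
    W[:min(560,c.shape[0]),X:X+min(c.shape[1],800-X)]=c[:560,:800-X]
cv2.imwrite("pics/w6.png",W)
E
```

```text
clock: 13.75
tool_pos: [0.5623, 0.1472, 0.1244]
eef_rot: [0.757, -0.639, -0.089, 0.105]
contact_force: [0.1, -0.0, -0.8]
opening: 0.129
t 13.75 pos [0.5623 0.1472 0.1244] F [ 0.1 -0.  -0.8] q [-0.66  1.04  0.73  1.56 -0.68  1.13 -1.11] op 0.129
turn [-0.001 -0.     0.001] shift [0.0003 0.0005 0.0007]
```

View pics/w6.png

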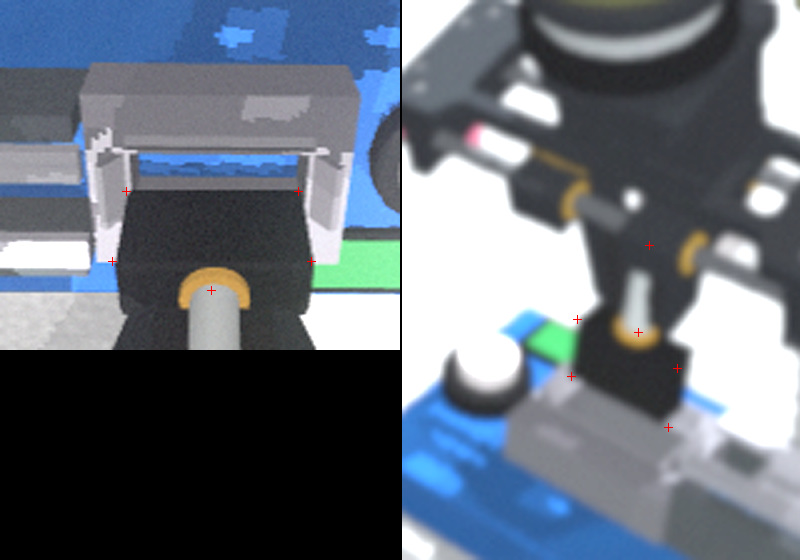

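```bash
python3 -m pendant '[[[0,0,0],[0.0003,-0.0007,0.0045],0.1],[[0,0,0],[0.0003,-0.002,0.009],0.1],[[0,0,0],[0.0003,-0.003,0.0125],0.1],[[0,0,0],[0.0003,-0.0041,0.0164],0.1],[[0,0,0],[0.0003,-0.005,0.02],0.1],[[0,0,0],[0.0003,-0.005,0.02],0.1]]'
python3 - <<'E'
from plant import r
from h import *
delta(r,*place(0,.0008,.053))
delta(r,*place(0,.0008,.031))
E
```

```text
clock: 14.45
tool_pos: [0.5606, 0.147, 0.1025]
eef_rot: [0.757, -0.639, -0.09, 0.106]
contact_force: [-0.7, -0.2, -0.6]
opening: 0.133
t 14.45 pos [0.5606 0.147  0.1025] F [-0.7 -0.2 -0.6] q [-0.65  1.06  0.71  1.57 -0.7   1.09 -1.1 ] op 0.133
turn [0.001 0.    0.001] shift [ 0.0004 -0.0004 -0.0026]
t 14.45 pos [0.5606 0.147  0.1025] F [-0.7 -0.2 -0.6] q [-0.65  1.06  0.71  1.57 -0.7   1.09 -1.1 ] op 0.133
turn [0.001 0.    0.001] shift [ 0.0004 -0.0064  0.0185]
```

```bash
python3 -m pendant '[[[0,0,0],[0.0003,-0.001,0.003],0.1],[[0,0,0],[0.0003,-0.002,0.006],0.1],[[0,0,0],[0.0003,-0.0031,0.009],0.1],[[0,0,0],[0.0003,-0.0042,0.012],0.1],[[0,0,0],[0.0003,-0.005,0.0145],0.1],[[0,0,0],[0.0003,-0.0055,0.016],0.1],[[0,0,0],[0.0003,-0.0055,0.016],0.1]]'
python3 - <<'E'
from plant import r
from h import *
delta(r,*place(0,.0008,.031))
E
```

```text
clock: 15.15
tool_pos: [0.5617, 0.1469, 0.086]
eef_rot: [0.757, -0.639, -0.089, 0.106]
contact_force: [-0.6, 0.5, -0.7]
opening: 0.13
t 15.15 pos [0.5617 0.1469 0.086 ] F [-0.6  0.5 -0.7] q [-0.65  1.09  0.7   1.57 -0.71  1.07 -1.09] op 0.13
turn [0.001 0.    0.001] shift [ 0.0001 -0.0008  0.003 ]
```

```bash
python3 -m pendant '[[[0,0,0],[0,-0.0003,0.001],0.1],[[0,0,0],[0,-0.0006,0.002],0.1],[[0,0,0],[0,-0.0008,0.003],0.1],[[0,0,0],[0,-0.0008,0.003],0.1],[[0,0,0],[0,-0.0008,0.003],0.1]]'
python3 -m pendant '[[[0,0,0],[0,-0.0003,0.001],0.1],[[0,0,0],[0,-0.0003,0.001],0.1],[[0,0,0],[0,-0.0003,0.001],0.1]]'
```

```text
clock: 15.65
tool_pos: [0.5619, 0.1469, 0.0831]
eef_rot: [0.757, -0.639, -0.089, 0.105]
contact_force: [-0.5, -0.4, -0.6]
opening: 0.131
clock: 15.95
tool_pos: [0.5619, 0.1469, 0.0821]
eef_rot: [0.757, -0.639, -0.089, 0.105]
contact_force: [-0.5, 0.8, -0.4]
opening: 0.127
```

```bash
python3 -m pendant '[[[0,0,0],[0,-0.0003,0.001],0.1],[[0,0,0],[0,-0.0003,0.001],0.1],[[0,0,0],[0,-0.0003,0.001],0.1]]'
python3 -m pendant '[[[0,0,0],[0,-0.0003,0.001],0.1],[[0,0,0],[0,-0.0003,0.001],0.1],[[0,0,0],[0,-0.0003,0.001],0.1]]'
```

```text
clock: 16.25
tool_pos: [0.5621, 0.1467, 0.0812]
eef_rot: [0.757, -0.639, -0.089, 0.105]
contact_force: [-1.2, -0.5, 1.4]
opening: 0.129
clock: 16.55
tool_pos: [0.5627, 0.1467, 0.0809]
eef_rot: [0.757, -0.639, -0.089, 0.105]
contact_force: [-0.2, 0.4, 5.6]
opening: 0.132
```

```bash
python3 -m pendant '[[[0,0,0],[0,0,0],0.16],[[0,0,0],[0,0,0],0.2],[[0,0,0],[0,0,0],0.3],[[0,0,0],[0,0,0],0.4],[[0,0,0],[0,0,0],0.4],[[0,0,0],[0,0,0],0.4]]'
python3 -m pendant '[[[0,0,0],[0,0,-0.015],0.4],[[0,0,0],[0,0,-0.04],0.4],[[0,0,0],[0,0,-0.08],0.4],[[0,0,0],[0,0,-0.12],0.4],[[0,0,0],[0,0,-0.14],0.4],[[0,0,0],[0,0,-0.14],0.4]]'
python3 - <<'E'
from plant import r
from h import *
s=r.get_state();d=r.snapshot("wrist");e=r.snapshot("scene")
T=np.eye(4);T[:3,:3]=Ro.from_quat(s["eef_rot"]).as_matrix();T[:3,3]=s["tool_pos"]
M=np.linalg.inv(T@d["T_tool_cam"]);d["R"]=M[:3,:3];d["t"]=M[:3,3];np.savez("w7.npz",**d);np.savez("s7.npz",**e)
W=np.zeros((560,800,3),np.uint8)
z0=w(O,YP,[0,0,.03])
c=proj(d,z0);k=proj(e,z0+[0,0,.04])
for D,c,X in((d,c,0),(e,k,402)):
    u0,v0=int(c[0])-50,int(c[1])-70;print(u0,v0)
    I=np.clip(cv2.resize(D["image"][v0:v0+140,u0:u0+100,::-1],None,fx=4,fy=4,interpolation=2)*1.2,0,255).astype(np.uint8)
    for l in [(0,0,.032),(0,0,.077)]:
        p=proj(D,z0+np.array(l));cv2.drawMarker(I,(int(4*(p[0]-u0)+2),int(4*(p[1]-v0)+2)),(0,0,255),0,8,1)
    W[:,X:X+398]=I[:560,:398]
cv2.imwrite("pics/w7.png",W)
# back to vertical tool, jaws unchanged side, over open tab
delta(r,w(O,YP,[0,.1,.2]),tool(YP+np.pi,0))
E
```

```text
clock: 17.15
tool_pos: [0.5619, 0.1469, 0.08]
eef_rot: [0.757, -0.639, -0.089, 0.105]
contact_force: [0.2, 0.7, 0.4]
opening: 0.398
clock: 17.75
tool_pos: [0.6025, 0.1526, 0.2189]
eef_rot: [0.757, -0.639, -0.086, 0.103]
contact_force: [0.2, -0.1, 0.1]
opening: 0.396
204 92
261 177
t 17.85 pos [0.5996 0.1532 0.2151] F [-0.4  0.4 -1.3] q [-0.64  0.98  0.78  1.36 -0.6   1.35 -1.2 ] op 0.399
turn [0.277 0.001 0.001] shift [-0.0992  0.0299  0.0242]
```

View pics/w7.png

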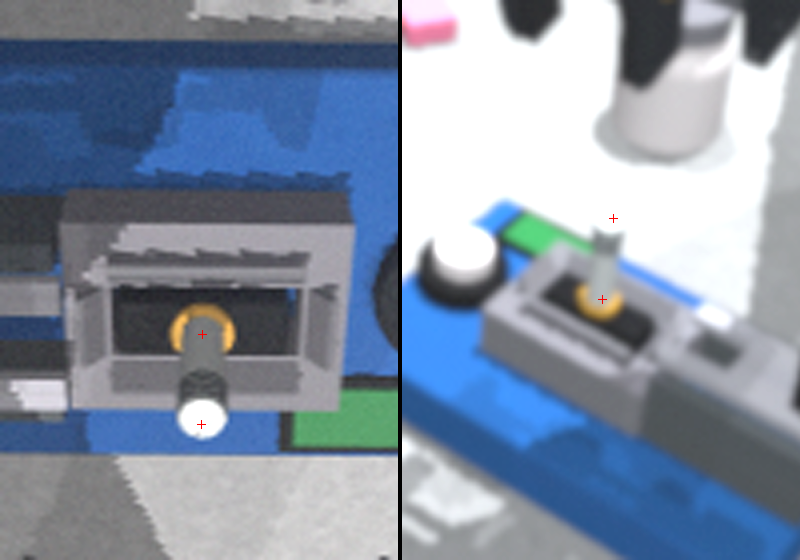

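```bash
python3 -m pendant '[[[0.06,0,0],[-0.02,0.005,0.004],0.4],[[0.14,0,0],[-0.045,0.012,0.01],0.4],[[0.21,0,0],[-0.07,0.02,0.016],0.4],[[0.277,0.001,0.001],[-0.0992,0.0299,0.0242],0.4],[[0.277,0.001,0.001],[-0.0992,0.0299,0.0242],0.4],[[0.277,0.001,0.001],[-0.0992,0.0299,0.0242],0.4],[[0.277,0.001,0.001],[-0.0992,0.0299,0.0242],0.4]]'
python3 - <<'E'
from plant import r
from h import *
delta(r,w(O,YP,[0,.1,.083]),tool(YP+np.pi,0))
E
```

```text
clock: 18.55
tool_pos: [0.5487, 0.2439, 0.1993]
eef_rot: [0.763, -0.646, 0.001, 0.001]
contact_force: [0.4, -0.3, -0.1]
opening: 0.402
t 18.55 pos [0.5487 0.2439 0.1993] F [ 0.4 -0.3 -0.1] q [-0.91  0.86  0.79  1.72 -0.75  0.9  -1.2 ] op 0.402
turn [ 0.001 -0.002 -0.001] shift [-0.0016  0.0003  0.1163]
```

```bash
python3 -m pendant '[[[0,0,0],[-0.0016,0,0.035],0.4],[[0,0,0],[-0.0016,0,0.07],0.4],[[0,0,0],[-0.0016,0,0.095],0.4],[[0,0,0],[-0.0016,0,0.11],0.4],[[0,0,0],[-0.0016,0,0.1163],0.4],[[0,0,0],[-0.0016,0,0.1163],0.25],[[0,0,0],[-0.0016,0,0.1163],0.1],[[0,0,0],[-0.0016,0,0.1163],0.05],[[0,0,0],[-0.0016,0,0.1163],0.05],[[0,0,0],[-0.0016,0,0.1163],0.05]]' 20
python3 -m pendant '[[[0,0,0],[0.006,0,0],0.05],[[0,0,0],[0.012,0,0],0.05],[[0,0,0],[0.018,0,0],0.05],[[0,0,0],[0.024,0,0],0.05],[[0,0,0],[0.03,0,0],0.05],[[0,0,0],[0.036,0,0],0.05],[[0,0,0],[0.042,0,0],0.05],[[0,0,0],[0.048,0,0],0.05],[[0,0,0],[0.05,0,0],0.05],[[0,0,0],[0.05,0,0],0.05]]'
python3 - <<'E'
from plant import r
from h import *
s=r.get_state();print("local",Ro.from_euler('z',-YP).apply(s["tool_pos"]-O))
E
```

```text
clock: 19.55
tool_pos: [0.5492, 0.2451, 0.0845]
eef_rot: [0.763, -0.646, 0.002, -0.0]
contact_force: [0.7, -3.4, 4.3]
opening: 0.136
clock: 20.55
tool_pos: [0.5567, 0.1984, 0.0845]
eef_rot: [0.764, -0.646, -0.0, -0.001]
contact_force: [-0.6, 0.2, 6.9]
opening: 0.134
local [0.00064971 0.05251229 0.08449691]
```

```bash
python3 -m pendant '[[[0,0,0],[0.004,0,0],0.05],[[0,0,0],[0.007,0,0],0.05],[[0,0,0],[0.009,0,0],0.05],[[0,0,0],[0.01,0,0],0.05],[[0,0,0],[0.01,0,0],0.05],[[0,0,0],[0.01,0,0],0.05]]'
python3 - <<'E'
from plant import r
from h import *
s=r.get_state();print("local",Ro.from_euler('z',-YP).apply(s["tool_pos"]-O))
E
```

```text
clock: 21.15
tool_pos: [0.5579, 0.1906, 0.0845]
eef_rot: [0.764, -0.645, -0.001, -0.002]
contact_force: [-2.1, 2.9, 9.1]
opening: 0.134
local [0.0005713  0.04464465 0.08450307]
```

```bash
python3 -m pendant '[[[0,0,0],[-0.002,0,0],0.05],[[0,0,0],[-0.002,0,0],0.2],[[0,0,0],[-0.002,0,0],0.3],[[0,0,0],[-0.002,0,0],0.3],[[0,0,0],[-0.002,0,-0.01],0.3],[[0,0,0],[-0.002,0,-0.05],0.3],[[0,0,0],[-0.002,0,-0.09],0.3],[[0,0,0],[-0.002,0,-0.11],0.3],[[0,0,0],[-0.002,0,-0.11],0]]'
python3 - <<'E'
from plant import r
from h import *
delta(r,w(O,YP,[0,-.072,.15]),tool(YP-np.pi/2,0))
delta(r,w(O,YP,[0,-.072,.15]),tool(YP+np.pi/2,0))
E
```

```text
clock: 22.05
tool_pos: [0.5597, 0.1894, 0.197]
eef_rot: [0.764, -0.646, 0.002, -0.002]
contact_force: [-0.3, 0.3, -0.6]
opening: 0.235
t 22.05 pos [0.5597 0.1894 0.197 ] F [-0.3  0.3 -0.6] q [-0.81  0.84  0.77  1.76 -0.75  0.86 -1.1 ] op 0.235
turn [-0.005 -0.005 -1.571] shift [0.1151 0.0023 0.0471]
t 22.05 pos [0.5597 0.1894 0.197 ] F [-0.3  0.3 -0.6] q [-0.81  0.84  0.77  1.76 -0.75  0.86 -1.1 ] op 0.235
turn [-0.005  0.005  1.57 ] shift [0.1151 0.0023 0.0471]
```

```bash
python3 -m pendant '[[[0,0,-0.14],[0.01,0,0],0],[[0,0,-0.28],[0.02,0,0],0],[[0,0,-0.42],[0.035,0,0],0],[[0,0,-0.56],[0.05,0,0],0],[[0,0,-0.7],[0.065,0,0],0],[[0,0,-0.84],[0.08,0.001,0],0],[[0,0,-0.98],[0.095,0.001,0],0],[[0,0,-1.12],[0.105,0.002,0],0],[[0,0,-1.26],[0.115,0.0023,0],0],[[0,0,-1.4],[0.115,0.0023,0.01],0]]'
python3 -m pendant '[[[0,0,-0.1],[0,0,0.01],0],[[0,0,-0.17],[0,0,0.03],0],[[0,0,-0.17],[0,0,0.037],0],[[0,0,-0.17],[0,0,0.037],0],[[0,0,-0.17],[0,0,0.037],0]]'
python3 - <<'E'
from plant import r
from h import *
delta(r,w(O,YP,[0,-.072,.064]),tool(YP-np.pi/2,0))
E
```

```text
clock: 23.05
tool_pos: [0.575, 0.0735, 0.1838]
eef_rot: [1.0, -0.0, 0.001, 0.001]
contact_force: [-1.0, -0.8, 0.1]
opening: 0.002
clock: 23.55
tool_pos: [0.5745, 0.0756, 0.1466]
eef_rot: [0.997, 0.083, -0.0, 0.001]
contact_force: [0.3, -0.1, 0.7]
opening: 0.006
t 23.55 pos [0.5745 0.0756 0.1466] F [ 0.3 -0.1  0.7] q [-0.36  0.78  0.26  1.81 -0.33  0.59  0.27] op 0.006
turn [ 0.001  0.    -0.002] shift [0.0023 0.0004 0.0826]
```

```bash
python3 -m pendant '[[[0,0,0],[0.002,0,0.03],0],[[0,0,0],[0.002,0,0.06],0],[[0,0,0],[0.002,0,0.076],0],[[0,0,0],[0.002,0,0.0826],0],[[0,0,0],[0.002,0,0.0826],0],[[0,0,0],[0.002,0,0.0826],0]]'
python3 -m pendant '[[[0,0,0],[0,0,0.003],0],[[0,0,0],[0,0,0.006],0],[[0,0,0],[0,0,0.006],0],[[0,0,0],[0,0,0.006],0]]'
```

```text
clock: 24.15
tool_pos: [0.5773, 0.076, 0.0649]
eef_rot: [0.997, 0.083, 0.001, 0.0]
contact_force: [0.5, 0.4, 0.7]
opening: 0.005
clock: 24.55
tool_pos: [0.5773, 0.0761, 0.0584]
eef_rot: [0.997, 0.083, 0.001, 0.0]
contact_force: [0.8, -0.0, 3.0]
opening: 0.003
```

```bash
python3 -m pendant '[[[0,0,0],[0,0,0.002],0],[[0,0,0],[0,0,0.004],0],[[0,0,0],[0,0,0.004],0],[[0,0,0],[0,0,0.004],0]]'
python3 -m pendant '[[[0,0,0],[0,0,0.001],0],[[0,0,0],[0,0,0.002],0],[[0,0,0],[0,0,0.002],0],[[0,0,0],[0,0,0.002],0]]'
```

```text
clock: 24.95
tool_pos: [0.5773, 0.076, 0.0545]
eef_rot: [0.997, 0.083, 0.001, 0.0]
contact_force: [0.4, 0.1, 7.3]
opening: 0.008
clock: 25.35
tool_pos: [0.5774, 0.076, 0.0542]
eef_rot: [0.997, 0.083, 0.001, 0.0]
contact_force: [-2.9, 0.9, 22.8]
opening: 0.009
```

```bash
python3 -m pendant '[[[0,0,0],[0,0,-0.005],0],[[0,0,0],[0,0,-0.02],0],[[0,0,0],[0,0,-0.06],0],[[0,0,0],[0,0,-0.1],0],[[0,0,0],[0,-0.03,-0.15],0],[[0,0,0],[0,-0.06,-0.19],0],[[0,0,0],[0,-0.1,-0.2],0],[[0,0,0],[0,-0.12,-0.2],0],[[0,0,0],[0,-0.12,-0.2],0],[[0,0,0],[0,-0.12,-0.2],0]]'
python3 - <<'E'
from plant import r
from h import *
e=r.snapshot("scene");t=r.snapshot("top");s=r.get_state();print(s["tool_pos"],s["qd"].round(3))
z0=w(O,YP,[0,0,.03]);W=np.zeros((600,800,3),np.uint8)
c=proj(e,z0+[0,0,.04]);u0,v0=int(c[0])-65,int(c[1])-60
I=cv2.resize(e["image"][v0:v0+125,u0:u0+130,::-1],None,fx=3.4,fy=3.4,interpolation=2)
for l in [(0,0,.032),(0,0,.077)]:
    p=proj(e,z0+np.array(l));cv2.drawMarker(I,(int(3.4*(p[0]-u0)+2),int(3.4*(p[1]-v0)+2)),(0,0,255),0,8,1)
W[:I.shape[0],:I.shape[1]]=I
J=np.clip(t["image"][90:290,135:375,::-1]*1.6,0,255).astype(np.uint8);J=cv2.resize(J,None,fx=1.45,fy=1.45);W[:J.shape[0],450:450+J.shape[1]]=J[:,:350]
cv2.imwrite("pics/end.png",W)
E
```

```text
clock: 26.35
tool_pos: [0.5557, 0.1935, 0.2514]
eef_rot: [0.997, 0.083, -0.001, 0.001]
contact_force: [-0.3, -0.9, -0.5]
opening: 0.006
[0.55637243 0.19193982 0.25134411] [ 0.009  0.002 -0.001 -0.005 -0.003 -0.004 -0.003]
```

View pics/end.png

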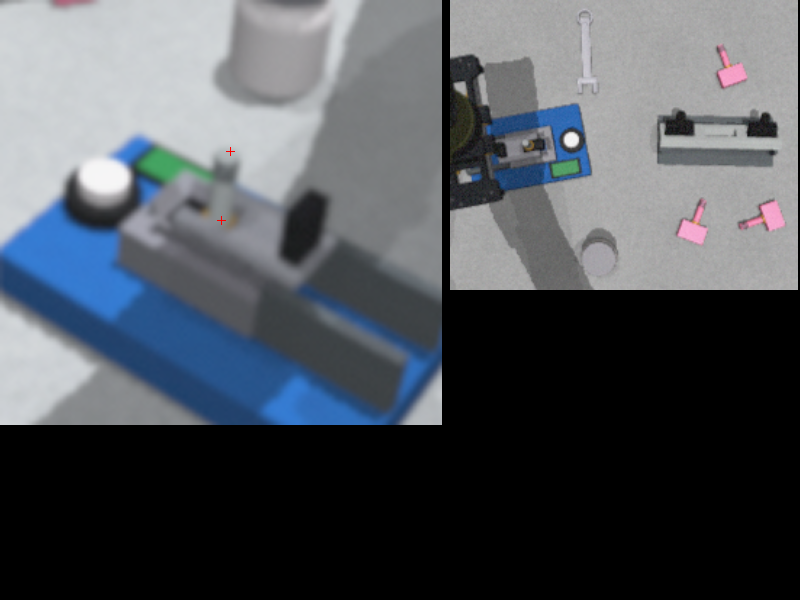

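Final view: the stem stands upright in the fork's notch, with its top at about (225,158) in the crop. The keeper is home, the button is up at (105,180), and the short sensors, jar and wrench have not moved. I'm handing in.

```bash
python3 -c "
from plant import r
print(r.finish_job())"
```

```text
the job is handed in; nothing more can be done
None
```

The job is done and handed in at about 26 s of the 61 s allowed. The hand-in gives no verdict, so these are my own checks.

- **Keeper open:** I gripped the tab and slid it until it stopped against its end stop (about 8 N, no further movement).
- **Sensor:** I took the long-stemmed sensor from the middle pocket by its stem with a 9 N grip and drew it out along its own axis. It turned about 4° in the jaws. My first tool angle would have put the wrist close to its joint limit when lowering. I turned the sensor half a turn about vertical, which the slot allows, and corrected the 4° lean.
- **Placing:** I lowered it until it met the slot floor at about 5.6 N and only then let go. The wrist picture afterwards showed it upright and centred in the slot.
- **Keeper home:** I slid it back to its stop (tool 44.6 mm from the slot centre, nominal 45 mm).
- **Start button:** I pressed it about 5 mm down to its hard stop (about 23 N) and released it.

**Last pictures:** the stem stands in the fork's notch, the keeper is home, the button is up and the robot is clear. I judged by eye, without measuring, that the short sensors, jar and wrench had not moved.

**Disagreements:**
- The wrist camera read about 1–2 mm to one side.
- The scene camera put the stem 1–2 pixels from where I expected it.

Both are about the size of the stated calibration error.

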